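# Find the hidden thumb catch and spring the disc box open

## Robot

A 7-joint arm with a two-finger parallel gripper is mounted at the origin on the work surface. World frame = base frame: x ahead of the robot, y to its left, z up, the work surface at z = 0. Lengths are in m, angles in rad, forces in N, time in s.
With the tool pointing down it reaches from about 0.425 to 0.925 m from the base axis. Payload 6.8 kg.
Tool frame: the origin (TCP) lies at the very end of the fingers, on their centre line; the grasp point (between the pads) lies 19 mm behind it (bot.grasp_offset is the distance from the TCP to the grasp point, in m); z points along the fingers, y is the direction in which the jaws open and shut (so a half turn about z gives the same grasp; the last joint's range is limited). The gripper opens to 85 mm and grips with 20 to 120 N. Pads are 22 mm wide; open, the fingers measure 114 mm over their backs; the gripper's body (76 mm by 85 mm) begins 54 mm behind the grasp point. The pads swing forward as they close: fully open they stand 13 mm farther back than shut.
Start: joints at [-1.445, 0.477, 0.022, 1.555, -0.011, 1.109, -0.083], TCP at [0.156, 0.657, 0.231] pointing down, gripper open.
Joint ranges: [-2.96, 2.96], [-0.34, 2.1], [-1.41, 1.46], [0.24, 2.44], [-1.37, 4.51], [0.17, 1.92], [-2.96, 2.96]. Speed limits (rad/s): [2.39, 2.39, 3.14, 3.14, 3.14, 3.14, 3.14].

## Interface

Orientations are given as a unit quaternion [w, x, y, z].
In Python, from station import monitor, cams, bot, finder gives the robot as it stands.
- The arm moves only by the tool jog_arm, never from a script. Its argument "plan" is a list of rows, each an object of numbers: "x", "y", "z": the shift along the tool's x, y, z as a fraction of full scale; "wx", "wy", "wz": the turn, a rotation vector about the tool's x, y, z as a fraction of full scale. A call has 1 to 12 rows; each row is the pose to reach, as a shift and turn from the pose measured when the call began, along the tool's axes at that moment, turning the shorter way round; what a row does not reach only later rows make up. Full scale, the value 1, is 20 cm for a shift and 180 degrees for a turn. A row lasts 1/12 s, in which the tool goes at most 41.7 mm and 7.16 degrees, less where a joint would pass 70% of its speed; a pose out of reach is approached as far as the arm can. A call with a number of a shift or a turn outside -1 to 1 is refused whole. A call with a gripper value outside its range is refused whole. "hand" is the opening, from -1 (shut) to 1 (fully open), set as the call begins (left out, the last holds). The fingers move at their own pace and stop on an object; "grip_force" is the grip in N (left out, the last holds). Time passes only in rows, so rows that repeat a pose let the fingers close. It gives the time, the measured TCP pose, the force and the opening at its end, in the units of the state.
- monitor.get_obs(): the state, without advancing time (a new reading comes with each control period).
- cams.read_camera(name): name is "side" or "top"; returns the picture (400x640x3 uint8, red, green, blue); there is no depth.
- cams.get_calibration(name): a dict with "fx", "fy", "cx", "cy" (pixels), "extrinsics" (4x4, takes a point from world to camera coordinates). Camera axes: x right, y down, z forward; pixel columns grow to the right and rows downward; lengths in m; the calibration is good to about 2 mm. A picture is of the moment at which its call begins. get_calibration takes no time and is no camera call.
- bot.hand_in(): hands the job in, once; it reports no verdict.
Trained networks look in the newest picture that a camera, given by its name, has taken for a name from the list of things; names that differ only in an ending like _2 or _b are one class to them, and where a whole thing is asked for, a point or a joint stands for the part that bears it (a point fixed in the world has none). Each returns a list of dicts, best first, with "confidence" (0 to 1); they miss things now and then, are a little off and sometimes report something else, mostly with a low value. They report only what shows in the picture. A call takes as long as a camera call. They do not tell look-alikes from the thing itself.
- finder.find_in(camera, target): "bbox" ([left, top, width, height] in pixels, round what is visible of it).
- finder.place_of(camera, target): "location" ([column, row] in pixels: a listed point, or the origin of a listed thing).
The state is a dict: "t": time; "q": joint angles; "joint_vel": joint speeds; "joint_torque": joint torques, N m; "eef_pos": TCP position; "tool_rot": TCP orientation; "contact_force": force on the tool from outside, world axes, zero at the start; "torque": the same for the moment, N m; "gripper_width": opening from 0.0 (shut) to 1.0 (fully open).
Only numpy, scipy, OpenCV 4.12 (cv2) and the standard library are available. Lean on these libraries where they do the work, as an engineer would, in place of code of your own. Each camera call takes 0.05 s, during which the arm holds its last target. There are 200 camera calls.

## Task

Open the flat steel disc box on the bench: set the fingertips lightly on the plain top of its front rim near either end, feel along the rim until they drop into the notch, and press the thumb plate inside it right down so that the sprung lid pops up by itself. Then let the plate come back up and take the hand clear. Only touch and press: grasp, lift or shift nothing on the bench.

Things in the scene. Friction and masses are not known exactly. Their poses are not given: they have to be found in the camera images.
- case: low grey sheet-steel box for grinding discs, screwed to the bench, 240 mm deep (x) by 390 mm wide (y) by 60 mm high. Origin at the centre of its underside on the bench; x points to the back (hinge side), y to the left along the rim, z up. The bare-steel front rim faces the robot; the grey lid begins 28 mm behind the rim's centre line, level with it
- rim_mid (a point): middle of the rim's top, 98 mm ahead (-x) of the box's origin and 60 mm above the bench. The top is level, 44 mm deep, 390 mm long. Somewhere within 120 mm to either side of this point, different each time, one notch 56 mm long is cut in the rim, open to top and front, full depth, same steel: seen from above, or felt
- rim_left (a point): middle of the plain left (+y) end of the rim, on its top, 157 mm from rim_mid; the last 75 mm of the rim at this end never hold the notch
- rim_right (a point): middle of the plain right (-y) end of the rim, on its top, 157 mm from rim_mid; the last 75 mm of the rim at this end never hold the notch
- catch (a joint): catch in the notch, rad: 0 at rest, 0.40 fully down. Thumb plate 54 mm long, 20 mm deep, from the rim's front edge to its centre line, 14 mm below the rim top; pressed, its rear edge sinks 8 mm, its front 15. 3 to 6 N plus friction. A hook nose stands 16 mm behind the centre line and tips 6 mm forward: stay ahead of it. Frees the lid at 0.2, springs back when left
- lid (a joint): the box's grey lid, rad: 0 shut and held by the catch, 0.32 sprung fully open against its stop, front edge about 60 mm higher. Hinged along the back of the box; a light spring (about 3 N at the front edge) raises it in about a second once the catch lets go. It has no handle
- scroll_a: laser-cut steel flourish, a flat open spiral about 120 x 110 mm, 6 mm thick, lying in front of the box; bystander. Origin near the spiral's centre, underside
- scroll_b: laser-cut steel flourish, a flat S-shaped wave about 165 x 55 mm, 6 mm thick, lying in front of the box; bystander. Origin mid-length, underside; x along it
- flap_disc: abrasive flap disc, 115 mm diameter, 14 mm thick, lying flat in front of the box; bystander. Origin underside centre
- scraper: hand deburring tool: black handle 95 mm long, 16 mm diameter, with a thin hooked steel blade, lying on the bench to the left (+y side) of the box; bystander. Origin mid-tool, underside; x along it
- tin: small tin with a paper label, 58 mm diameter, 80 mm high, standing to the left (+y side) of the box; bystander. Origin underside centre
- grinder: angle grinder lying on its disc, about 310 mm long with a side handle, 80 mm high, to the right (-y side) of the box; bystander. Origin underside, mid-length; x along it towards the gear head
Not all that is in view belongs to the job. What is shaped like the part that bears catch but blue, orange or red is not meant.

How it is judged:
On the way, in this order (a step that is already met when the one before it is completed fails the run):
1. the fingertips rest on the plain rim near one of its ends (more than 125 mm from the middle of the rim), touching with over 0.4 N, the catch not pressed (contact force between the fingers and case above 0.4 N and x of the grasp point in the frame of case between -0.143 and -0.068 m and z of the grasp point in the frame of case below 0.13 m and (y of the grasp point in the frame of case above 0.125 m or y of the grasp point in the frame of case below -0.125 m) and value of joint catch below 0.05 rad), for 0.06 s.
2. the thumb plate in the notch is pressed down by the fingers, far enough to free the lid (over 0.2 of its 0.40 rad) (value of joint catch above 0.2 rad and contact force between the fingers and anything else above 0.5 N), for 0.06 s.
At the end, for the whole second after the job is handed in: the lid stands sprung open (over 0.27 rad of 0.32) and at rest, and the thumb plate is back up (under 0.06 rad) (value of joint lid above 0.27 rad and value of joint catch below 0.06 rad and velocity of joint lid below 0.05 rad/s); the robot touches nothing.
It fails at once if a loose thing on the bench (flourishes, flap disc, deburring tool, tin, grinder) is lifted or shifted by more than 15 mm (distance of any of scroll_a, scroll_b, flap_disc, scraper, tin, grinder from where it was at the start of the episode above 0.015 m).
It fails at once if the fingers bear on anything with more than 45 N (contact force between the fingers and anything else above 45 N).
It also fails if it takes over 64 s, if anything falls off the work surface, if the arm or the gripper's body presses on something with over 40 N, if the wrist force passes 120 N, or if a joint passes its speed limit or range.

## Working session

There is one attempt and no reset: what is moved stays moved. The work goes in short steps, Python scripts to look and compute and a tool call to move; the robot and the scene stay as the last step left them, time stands still between calls to the robot, and variables do not carry over. Pictures are saved under pics/ and viewed, about 8 in all and at most 12, crops included, and the job is handed in when it is done.

Besides the shell and the picture viewer there is one more tool, called after "Call:" by a JSON object that holds its "fn" and its "kwargs". jog_arm: Moves the arm, as the interface text tells. Shift numbers are shares of 20 cm and turn numbers shares of 180 degrees, none past 1 either way. Its arguments: {"type":"object","properties":{"plan":{"type":"array","items":{"type":"object","properties":{"x":{"type":"number","minimum":-1,"maximum":1},"y":{"type":"number","minimum":-1,"maximum":1},"z":{"type":"number","minimum":-1,"maximum":1},"wx":{"type":"number","minimum":-1,"maximum":1},"wy":{"type":"number","minimum":-1,"maximum":1},"wz":{"type":"number","minimum":-1,"maximum":1}}}},"hand":{"type":"number"},"grip_force":{"type":"number"}},"required":["plan"]}

```bash
mkdir -p pics; cat > h.py <<'E'
import numpy as np, cv2
from station import monitor, cams, bot, finder
def ray(c,px):
    k=cams.get_calibration(c);E=np.array(k['extrinsics']);R=E[:3,:3];t=E[:3,3]
    d=R.T@np.array([(px[0]-k['cx'])/k['fx'],(px[1]-k['cy'])/k['fy'],1]);return -R.T@t,d
def atz(c,px,z):
    o,d=ray(c,px);return o+d*(z-o[2])/d[2]
def proj(c,p):
    k=cams.get_calibration(c);E=np.array(k['extrinsics']);q=E[:3,:3]@np.array(p)+E[:3,3]
    return [k['fx']*q[0]/q[2]+k['cx'],k['fy']*q[1]/q[2]+k['cy']]
def snap(c,f,crop=None,s=1):
    im=cams.read_camera(c)[:,:,::-1]
    if crop: im=im[crop[1]:crop[3],crop[0]:crop[2]]
    cv2.imwrite('pics/'+f,cv2.resize(im,None,fx=s,fy=s,interpolation=cv2.INTER_CUBIC))
E
python3 - <<'E'
from h import *
o=monitor.get_obs();print(o['t'],o['eef_pos'],o['tool_rot'],o['gripper_width'],o['contact_force'])
snap('top','t1.png');snap('side','s1.png')
for c in('top','side'):
    print(c,ray(c,[320,200]))
    for n in('rim_mid','rim_left','rim_right','case','catch'):
        for r in finder.place_of(c,n)[:2] if n!='catch' else []:
            print(n,r, atz(c,r['location'],0 if n=='case' else .06).round(4))
    print('catch',finder.find_in(c,'catch')[:3])
E
```

```text
0.0 [0.15625988 0.65604268 0.23030818] [-3.75237702e-05  1.16617377e-01  9.93176462e-01 -9.48977418e-04] 1.0009116171160624 [ 0.10655316 -0.74206356  0.80534924]
top (array([0.33798161, 0.01831952, 0.86317378]), array([ 0.22672409,  0.02160494, -0.97373368]))
rim_mid {'location': [319.7, 191.2], 'confidence': 0.76} [0.5455 0.0381 0.06  ]
rim_mid {'location': [386.6, 181.2], 'confidence': 0.73} [ 0.5784 -0.1135  0.06  ]
rim_left {'location': [251.6, 198.3], 'confidence': 0.78} [0.5195 0.1914 0.06  ]
rim_right {'location': [387.7, 180.7], 'confidence': 0.8} [ 0.5798 -0.116   0.06  ]
case {'location': [313.3, 159.5], 'confidence': 0.84} [0.6417 0.0607 0.    ]
catch [{'bbox': [217.4, 260.7, 26.5, 27.2], 'confidence': 0.97}, {'bbox': [304.5, 264.9, 23.2, 27.8], 'confidence': 0.72}, {'bbox': [179.8, 296.6, 30.1, 31.7], 'confidence': 0.7}]
side (array([0.38888472, 0.73310147, 0.67049786]), array([ 0.12539253, -0.76290572, -0.63447783]))
rim_mid {'location': [306.5, 207.3], 'confidence': 0.82} [0.5394 0.0328 0.06  ]
rim_left {'location': [301.4, 251.9], 'confidence': 0.63} [0.5232 0.186  0.06  ]
rim_right {'location': [301.7, 174.7], 'confidence': 0.9} [ 0.5787 -0.1068  0.06  ]
rim_right {'location': [338.6, 208.1], 'confidence': 0.28} [0.4575 0.0249 0.06  ]
case {'location': [265.6, 226.4], 'confidence': 0.93} [0.6479 0.0556 0.    ]
catch [{'bbox': [409.8, 297.1, 28.7, 22.3], 'confidence': 0.73}, {'bbox': [385.4, 161.3, 10.8, 8.9], 'confidence': 0.62}, {'bbox': [364.3, 269.5, 26.6, 15.8], 'confidence': 0.57}]
```

View pics/t1.png

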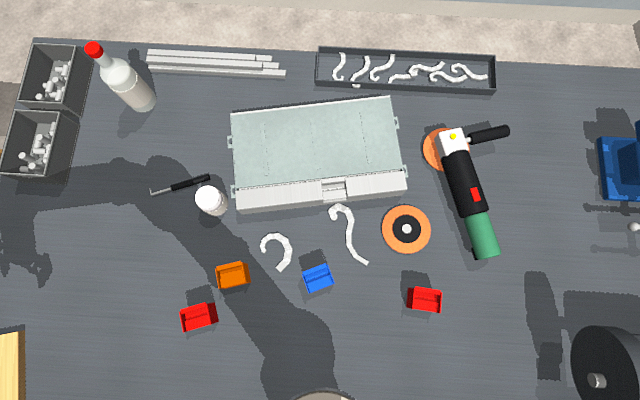

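View pics/s1.png

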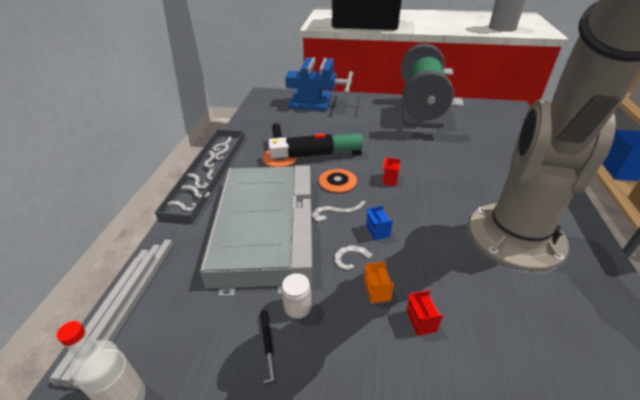

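The top view shows the box with the notch near (334,189). The blue, orange and red blocks are decoys. I'll zoom in on the rim.

```bash
python3 - <<'E'
from h import *
snap('top','t2.png',(220,165,420,225),4)
ym=np.array([-.058,.300]);ym/=np.linalg.norm(ym);xm=np.array([ym[1],-ym[0]])
m=np.array([.5455,.036]);print('yaw',np.arctan2(-ym[0],ym[1]))
P=lambda a,b,z:proj('top',[*(m+a*xm+b*ym),z])
for n,a,b in(('FL',-.022,.195),('FR',-.022,-.195),('BL',.022,.195),('BR',.022,-.195)):
    u=P(a,b,.06);print(n,np.round(u,1),'crop',((np.array(u)-[220,165])*4).round())
for b in np.arange(-.12,.121,.04):print(b,((np.array(P(0,b,.06))-[220,165])*4).round())
E
```

```text
yaw 0.1909771627508959
FL [236.  211.6] crop [ 64. 186.]
FR [406.7 189.7] crop [747.  99.]
BL [234.5 192.8] crop [ 58. 111.]
BR [403.2 171.5] crop [733.  26.]
-0.12 [611.  79.]
-0.07999999999999999 [541.  87.]
-0.03999999999999998 [472.  96.]
2.7755575615628914e-17 [402. 105.]
0.040000000000000036 [333. 114.]
0.08000000000000004 [263. 123.]
0.12000000000000005 [193. 132.]
```

View pics/t2.png

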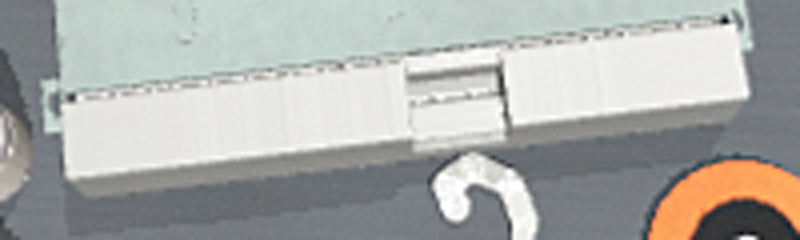

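```bash
python3 - <<'E'
from h import *
W=lambda u,v:atz('top',[220+u/4,165+v/4],.06)[:2]
FL,FR=W(66,178),W(748,97);y=(FL-FR);L=np.linalg.norm(y);y/=L;x=np.array([y[1],-y[0]])
m=(FL+FR)/2+.022*x
print('L',L,'yaw',np.arctan2(-y[0],y[1]),'mid',m)
for p in((410,102),(506,90),(62,97),(738,24),(413,137),(508,126)):
    d=W(*p)-m;print(p,'x',(d@x).round(4),'y',(d@y).round(4))
for n,a,b in(('touch',-.006,-.15),('touchL',-.006,.15)):
    print(n,m+a*x+b*y)
from scipy.spatial.transform import Rotation as R
o=monitor.get_obs();q=o['tool_rot'];print(R.from_quat([*q[1:],q[0]]).as_matrix().round(3))
E
```

```text
L 0.3894540939974162 yaw 0.1819890991408786 mid [0.54852455 0.03515076]
(410, 102) x -0.0016 y -0.0031
(506, 90) x -0.0012 y -0.0584
(62, 97) x 0.0254 y 0.1938
(738, 24) x 0.0217 y -0.1965
(413, 137) x -0.0221 y -0.0023
(508, 126) x -0.0223 y -0.0566
touch [ 0.56977157 -0.11345801]
touchL [0.51547571 0.18158768]
[[-0.973  0.232 -0.   ]
 [ 0.232  0.973  0.   ]
 [ 0.     0.    -1.   ]]
```

```bash
cat >> h.py <<'E'
from scipy.spatial.transform import Rotation as R
YAW=.182;M=np.array([.5485,.0352]);X=np.array([np.cos(YAW),np.sin(YAW)]);Y=np.array([-X[1],X[0]])
GOAL=R.from_euler('z',YAW)*R.from_matrix(np.diag([-1,1,-1.]))*R.from_euler('y',-10,degrees=True)
def w(a,b,z): return np.array([*(M+a*X+b*Y),z])
def cal(p,rot=True):
    o=monitor.get_obs();q=o['tool_rot'];T=R.from_quat([*q[1:],q[0]])
    print('row',(T.inv().apply(np.array(p)-o['eef_pos'])/.2).round(4),((T.inv()*GOAL).as_rotvec()/np.pi).round(4))
def st():
    o=monitor.get_obs();d=o['eef_pos'][:2]-M
    print('t',round(o['t'],2),'rim xyz',(d@X).round(4),(d@Y).round(4),o['eef_pos'][2].round(4),'F',o['contact_force'].round(2),'grip',round(o['gripper_width'],2))
E
python3 -c "
from h import *
cal([.30,.58,.23]);cal([.32,.55,.23])
print(GOAL.as_matrix().round(2), w(-.012,-.157,.1))"
```

```text
row [-0.7875 -0.2064  0.0066] [-0.0115 -0.0548 -0.132 ]
row [-0.9196 -0.3292  0.0066] [-0.0115 -0.0548 -0.132 ]
[[-0.97 -0.18  0.17]
 [-0.18  0.98  0.03]
 [-0.17  0.   -0.98]] [ 0.56511471 -0.1213789   0.1       ]
```

Call:
{"fn": "jog_arm", "kwargs": {"plan": [{"x": -0.45,"y": -0.15,"wx": -0.011,"wy": -0.055,"wz": -0.132},{"x": -0.92,"y": -0.33,"wx": -0.011,"wy": -0.055,"wz": -0.132},{"x": -0.92,"y": -0.33,"wx": -0.011,"wy": -0.055,"wz": -0.132},{"x": -0.92,"y": -0.33,"wx": -0.011,"wy": -0.055,"wz": -0.132},{"x": -0.92,"y": -0.33,"wx": -0.011,"wy": -0.055,"wz": -0.132},{"x": -0.92,"y": -0.33,"wx": -0.011,"wy": -0.055,"wz": -0.132},{"x": -0.92,"y": -0.33,"wx": -0.011,"wy": -0.055,"wz": -0.132},{"x": -0.92,"y": -0.33,"wx": -0.011,"wy": -0.055,"wz": -0.132}], "hand": -1, "grip_force": 20}}

```text
invalid input at $.plan[0]: expected keys x, y, z, wx, wy, wz
```

```bash
python3 -c "
from h import *
st();cal([.45,.42,.21])"
```

```text
t 0.65 rim xyz -0.2732 0.6822 0.2313 F [ 0.43  0.13 -0.01] grip 1.0
row [-1.7025 -0.8109  0.1065] [-0.0115 -0.0548 -0.132 ]
```

All keys are needed.

Call:
{"fn": "jog_arm", "kwargs": {"plan": [{"x": -0.45,"y": -0.15,"z": 0,"wx": -0.011,"wy": -0.055,"wz": -0.132},{"x": -0.92,"y": -0.33,"z": 0,"wx": -0.011,"wy": -0.055,"wz": -0.132},{"x": -0.92,"y": -0.33,"z": 0,"wx": -0.011,"wy": -0.055,"wz": -0.132},{"x": -0.92,"y": -0.33,"z": 0,"wx": -0.011,"wy": -0.055,"wz": -0.132},{"x": -0.92,"y": -0.33,"z": 0,"wx": -0.011,"wy": -0.055,"wz": -0.132},{"x": -0.92,"y": -0.33,"z": 0,"wx": -0.011,"wy": -0.055,"wz": -0.132},{"x": -0.92,"y": -0.33,"z": 0,"wx": -0.011,"wy": -0.055,"wz": -0.132},{"x": -0.92,"y": -0.33,"z": 0,"wx": -0.011,"wy": -0.055,"wz": -0.132}], "hand": -1, "grip_force": 20}}

```text
t: 1.32
eef_pos: [0.3194, 0.5504, 0.2315]
tool_rot: [0.087, -0.091, 0.992, 0.008]
contact_force: [-0.5, 0.6, -0.1]
gripper_width: -0.001
```

```bash
python3 -c "
from h import *
st();cal([.43,.40,.21]);cal([.45,.36,.21])"
```

```text
t 1.32 rim xyz -0.1321 0.5482 0.2315 F [-0.47  0.58 -0.13] grip -0.0
row [-0.3827 -0.8397  0.1773] [-0.0003 -0.      0.0001]
row [-0.4438 -1.0545  0.1883] [-0.0003 -0.      0.0001]
```

Call:
{"fn": "jog_arm", "kwargs": {"plan": [{"x": -0.15,"y": -0.5,"z": 0.08,"wx": 0,"wy": 0,"wz": 0},{"x": -0.28,"y": -1,"z": 0.15,"wx": 0,"wy": 0,"wz": 0},{"x": -0.28,"y": -1,"z": 0.15,"wx": 0,"wy": 0,"wz": 0},{"x": -0.28,"y": -1,"z": 0.15,"wx": 0,"wy": 0,"wz": 0},{"x": -0.28,"y": -1,"z": 0.15,"wx": 0,"wy": 0,"wz": 0},{"x": -0.28,"y": -1,"z": 0.15,"wx": 0,"wy": 0,"wz": 0}]}}

```text
t: 1.82
eef_pos: [0.4179, 0.357, 0.2111]
tool_rot: [0.087, -0.087, 0.992, 0.005]
contact_force: [1.0, -0.0, -0.1]
gripper_width: -0.002
```

Call:
{"fn": "jog_arm", "kwargs": {"plan": [{"x": -0.15,"y": -0.5,"z": 0.08,"wx": 0,"wy": 0,"wz": 0},{"x": -0.28,"y": -1,"z": 0.15,"wx": 0,"wy": 0,"wz": 0},{"x": -0.28,"y": -1,"z": 0.15,"wx": 0,"wy": 0,"wz": 0},{"x": -0.28,"y": -1,"z": 0.15,"wx": 0,"wy": 0,"wz": 0},{"x": -0.28,"y": -1,"z": 0.15,"wx": 0,"wy": 0,"wz": 0},{"x": -0.28,"y": -1,"z": 0.15,"wx": 0,"wy": 0,"wz": 0}]}}

```text
t: 2.32
eef_pos: [0.5139, 0.1651, 0.192]
tool_rot: [0.087, -0.084, 0.993, 0.004]
contact_force: [-0.7, -0.7, -0.5]
gripper_width: -0.002
```

Call:
{"fn": "jog_arm", "kwargs": {"plan": [{"x": 0,"y": -0.5,"z": 0,"wx": 0,"wy": 0,"wz": 0},{"x": 0,"y": -1,"z": 0,"wx": 0,"wy": 0,"wz": 0},{"x": 0,"y": -1,"z": 0,"wx": 0,"wy": 0,"wz": 0},{"x": 0,"y": -1,"z": 0,"wx": 0,"wy": 0,"wz": 0},{"x": 0,"y": -1,"z": 0,"wx": 0,"wy": 0,"wz": 0},{"x": 0,"y": -1,"z": 0,"wx": 0,"wy": 0,"wz": 0}]}}

```text
t: 2.82
eef_pos: [0.5485, -0.0394, 0.1942]
tool_rot: [0.088, -0.079, 0.993, 0.002]
contact_force: [0.8, -0.7, 0.1]
gripper_width: 0.004
```

```bash
python3 -c "
from h import *
st();cal(w(-.012,-.155,.09))"
```

```text
t 2.82 rim xyz -0.0135 -0.0733 0.1942 F [ 0.75 -0.73  0.11] grip 0.0
row [ 0.0748 -0.4027  0.5198] [-0.0044  0.0002 -0.0067]
```

Call:
{"fn": "jog_arm", "kwargs": {"plan": [{"x": 0.04,"y": -0.2,"z": 0.26,"wx": -0.004,"wy": 0,"wz": -0.007},{"x": 0.075,"y": -0.4,"z": 0.52,"wx": -0.004,"wy": 0,"wz": -0.007},{"x": 0.075,"y": -0.4,"z": 0.52,"wx": -0.004,"wy": 0,"wz": -0.007},{"x": 0.075,"y": -0.4,"z": 0.52,"wx": -0.004,"wy": 0,"wz": -0.007},{"x": 0.075,"y": -0.4,"z": 0.52,"wx": -0.004,"wy": 0,"wz": -0.007},{"x": 0.075,"y": -0.4,"z": 0.52,"wx": -0.004,"wy": 0,"wz": -0.007}]}}

```text
t: 3.32
eef_pos: [0.5651, -0.1172, 0.0898]
tool_rot: [0.087, -0.091, 0.992, 0.008]
contact_force: [0.2, 1.2, 0.6]
gripper_width: -0.0
```

```bash
python3 -c "
from h import *
st();cal(w(-.012,-.155,.064));cal(w(-.012,-.155,.058))
snap('top','t3.png',(250,100,450,250),4)
print((np.array(proj('top',monitor.get_obs()['eef_pos']))-[250,100])*4)"
```

```text
t 3.32 rim xyz -0.0112 -0.1529 0.0898 F [0.2  1.18 0.56] grip -0.0
row [ 0.0263 -0.0106  0.1264] [-0.     -0.0001  0.0006]
row [ 0.0315 -0.0106  0.156 ] [-0.     -0.0001  0.0006]
[561.11445994 331.63737643]
```

View pics/t3.png

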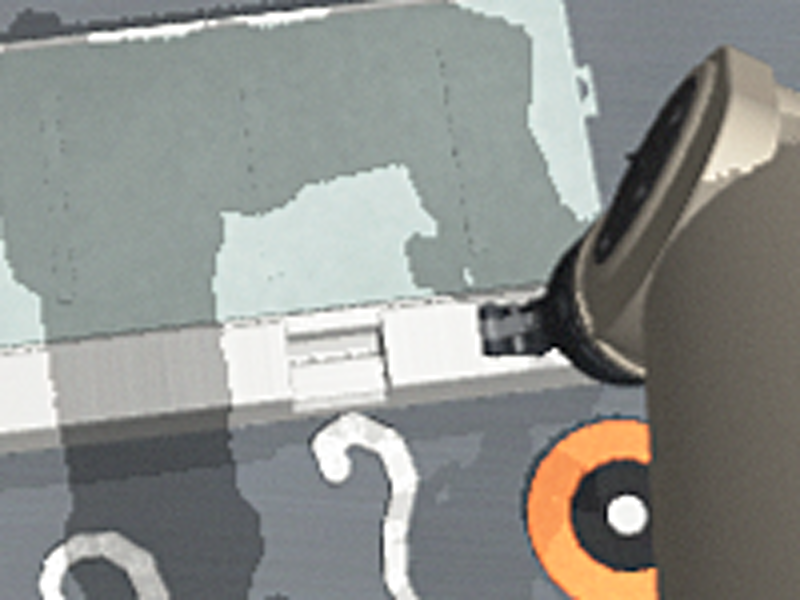

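The gripper stands over the plain right part of the rim, the catch notch is visible at crop (338,362). Now I'll lower gently.

Call:
{"fn": "jog_arm", "kwargs": {"plan": [{"x": 0.013,"y": 0,"z": 0.07,"wx": 0,"wy": 0,"wz": 0},{"x": 0.024,"y": 0,"z": 0.12,"wx": 0,"wy": 0,"wz": 0},{"x": 0.026,"y": 0,"z": 0.126,"wx": 0,"wy": 0,"wz": 0},{"x": 0.027,"y": 0,"z": 0.132,"wx": 0,"wy": 0,"wz": 0},{"x": 0.028,"y": 0,"z": 0.136,"wx": 0,"wy": 0,"wz": 0},{"x": 0.028,"y": 0,"z": 0.138,"wx": 0,"wy": 0,"wz": 0}]}}

```text
t: 3.87
eef_pos: [0.5654, -0.1165, 0.0632]
tool_rot: [0.088, -0.092, 0.992, 0.008]
contact_force: [-0.4, -0.2, -0.8]
gripper_width: -0.001
```

```bash
python3 -c "
from h import *
st()"
```

```text
t 3.87 rim xyz -0.0108 -0.1523 0.0632 F [-0.43 -0.17 -0.79] grip -0.0
```

Call:
{"fn": "jog_arm", "kwargs": {"plan": [{"x": 0.001,"y": 0,"z": 0.005,"wx": 0,"wy": 0,"wz": 0},{"x": 0.002,"y": 0,"z": 0.01,"wx": 0,"wy": 0,"wz": 0},{"x": 0.002,"y": 0,"z": 0.013,"wx": 0,"wy": 0,"wz": 0},{"x": 0.002,"y": 0,"z": 0.013,"wx": 0,"wy": 0,"wz": 0}]}}

```text
t: 4.2
eef_pos: [0.5659, -0.1167, 0.0613]
tool_rot: [0.088, -0.092, 0.992, 0.008]
contact_force: [-1.9, 0.5, 6.8]
gripper_width: 0.005
```

Contact is 6.8 N on the plain rim. I'll hold it briefly, then slide along towards the notch.

Call:
{"fn": "jog_arm", "kwargs": {"plan": [{"x": 0,"y": 0,"z": 0.002,"wx": 0,"wy": 0,"wz": 0},{"x": 0,"y": 0,"z": 0.002,"wx": 0,"wy": 0,"wz": 0},{"x": 0,"y": 0.04,"z": 0.002,"wx": 0,"wy": 0,"wz": 0},{"x": 0,"y": 0.08,"z": 0.002,"wx": 0,"wy": 0,"wz": 0},{"x": 0,"y": 0.12,"z": 0.002,"wx": 0,"wy": 0,"wz": 0},{"x": 0,"y": 0.16,"z": 0.002,"wx": 0,"wy": 0,"wz": 0},{"x": 0,"y": 0.2,"z": 0.002,"wx": 0,"wy": 0,"wz": 0},{"x": 0,"y": 0.24,"z": 0.002,"wx": 0,"wy": 0,"wz": 0},{"x": 0,"y": 0.28,"z": 0.002,"wx": 0,"wy": 0,"wz": 0},{"x": 0,"y": 0.3,"z": 0.002,"wx": 0,"wy": 0,"wz": 0}]}}

```text
t: 5.03
eef_pos: [0.5554, -0.0565, 0.0613]
tool_rot: [0.089, -0.093, 0.992, 0.008]
contact_force: [1.2, -4.1, 5.7]
gripper_width: 0.002
```

```bash
python3 -c "
from h import *
st()"
```

```text
t 5.03 rim xyz -0.0098 -0.0914 0.0613 F [ 1.2  -4.08  5.74] grip 0.0
```

Call:
{"fn": "jog_arm", "kwargs": {"plan": [{"x": 0.003,"y": 0.04,"z": 0.002,"wx": 0,"wy": 0,"wz": 0},{"x": 0.006,"y": 0.08,"z": 0.002,"wx": 0,"wy": 0,"wz": 0},{"x": 0.009,"y": 0.12,"z": 0.002,"wx": 0,"wy": 0,"wz": 0},{"x": 0.011,"y": 0.16,"z": 0.002,"wx": 0,"wy": 0,"wz": 0},{"x": 0.011,"y": 0.2,"z": 0.003,"wx": 0,"wy": 0,"wz": 0},{"x": 0.011,"y": 0.23,"z": 0.004,"wx": 0,"wy": 0,"wz": 0},{"x": 0.011,"y": 0.26,"z": 0.005,"wx": 0,"wy": 0,"wz": 0},{"x": 0.011,"y": 0.285,"z": 0.006,"wx": 0,"wy": 0,"wz": 0},{"x": 0.011,"y": 0.3,"z": 0.006,"wx": 0,"wy": 0,"wz": 0},{"x": 0.011,"y": 0.3,"z": 0.006,"wx": 0,"wy": 0,"wz": 0}]}}

```text
t: 5.87
eef_pos: [0.5418, 0.0034, 0.0593]
tool_rot: [0.089, -0.094, 0.992, 0.008]
contact_force: [-0.6, 0.7, -0.3]
gripper_width: -0.003
```

```bash
python3 -c "
from h import *
st()"
```

```text
t 5.87 rim xyz -0.0124 -0.03 0.0593 F [-0.57  0.72 -0.32] grip -0.0
```

The force has gone to zero and the tips stand below rim level, at y = -30 mm as seen in the image. Pressing down into the notch.

Call:
{"fn": "jog_arm", "kwargs": {"plan": [{"x": 0.005,"y": 0,"z": 0.03,"wx": 0,"wy": 0,"wz": 0},{"x": 0.01,"y": 0,"z": 0.055,"wx": 0,"wy": 0,"wz": 0},{"x": 0.012,"y": 0,"z": 0.07,"wx": 0,"wy": 0,"wz": 0},{"x": 0.015,"y": 0,"z": 0.085,"wx": 0,"wy": 0,"wz": 0},{"x": 0.018,"y": 0,"z": 0.1,"wx": 0,"wy": 0,"wz": 0},{"x": 0.019,"y": 0,"z": 0.11,"wx": 0,"wy": 0,"wz": 0},{"x": 0.019,"y": 0,"z": 0.11,"wx": 0,"wy": 0,"wz": 0}]}}

```text
t: 6.45
eef_pos: [0.541, 0.0031, 0.0363]
tool_rot: [0.088, -0.093, 0.992, 0.008]
contact_force: [-2.9, 0.1, 3.7]
gripper_width: -0.004
```

```bash
python3 -c "
from h import *
st()"
```

```text
t 6.45 rim xyz -0.0131 -0.0302 0.0363 F [-2.95  0.1   3.67] grip -0.0
```

Plate pressed about 12 mm at 4 N. I'll go a little further to the stop, gently, and hold.

Call:
{"fn": "jog_arm", "kwargs": {"plan": [{"x": 0.001,"y": 0,"z": 0.006,"wx": 0,"wy": 0,"wz": 0},{"x": 0.002,"y": 0,"z": 0.012,"wx": 0,"wy": 0,"wz": 0},{"x": 0.003,"y": 0,"z": 0.016,"wx": 0,"wy": 0,"wz": 0},{"x": 0.003,"y": 0,"z": 0.016,"wx": 0,"wy": 0,"wz": 0},{"x": 0.003,"y": 0,"z": 0.016,"wx": 0,"wy": 0,"wz": 0},{"x": 0.003,"y": 0,"z": 0.016,"wx": 0,"wy": 0,"wz": 0},{"x": 0.003,"y": 0,"z": 0.016,"wx": 0,"wy": 0,"wz": 0},{"x": 0.003,"y": 0,"z": 0.016,"wx": 0,"wy": 0,"wz": 0},{"x": 0.003,"y": 0,"z": 0.016,"wx": 0,"wy": 0,"wz": 0},{"x": 0.003,"y": 0,"z": 0.016,"wx": 0,"wy": 0,"wz": 0}]}}

```text
t: 7.28
eef_pos: [0.5412, 0.0031, 0.0339]
tool_rot: [0.088, -0.093, 0.992, 0.008]
contact_force: [-6.6, -0.1, 15.0]
gripper_width: -0.001
```

```bash
python3 -c "
from h import *
st();snap('side','s4.png',(180,120,380,270),4)"
```

```text
t 7.28 rim xyz -0.013 -0.0302 0.0339 F [-6.59 -0.11 14.99] grip -0.0
```

View pics/s4.png

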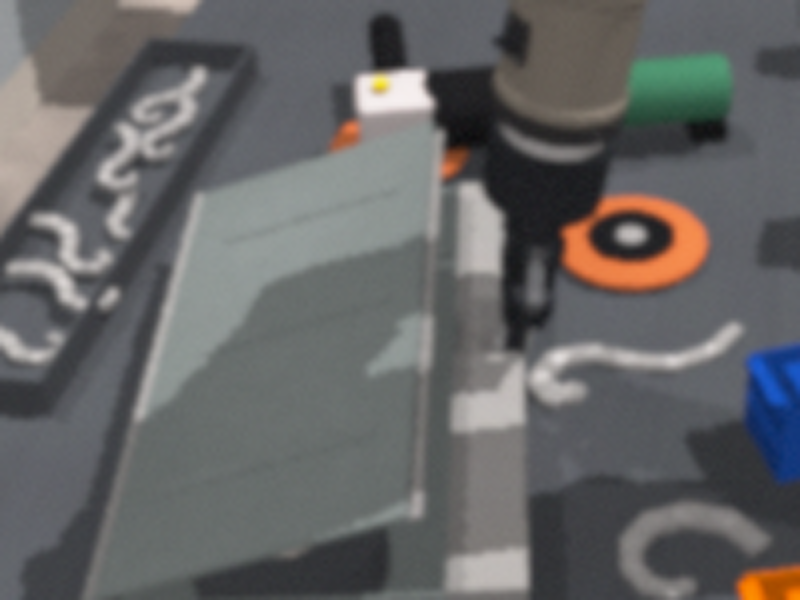

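The lid is up (its front edge runs about (440,130)–(415,510)) and clear of the gripper. Backing out along the tool axis.

Call:
{"fn": "jog_arm", "kwargs": {"plan": [{"x": 0,"y": 0,"z": -0.05,"wx": 0,"wy": 0,"wz": 0},{"x": 0,"y": 0,"z": -0.12,"wx": 0,"wy": 0,"wz": 0},{"x": 0,"y": 0,"z": -0.25,"wx": 0,"wy": 0,"wz": 0},{"x": 0,"y": 0,"z": -0.4,"wx": 0,"wy": 0,"wz": 0},{"x": 0,"y": 0,"z": -0.6,"wx": 0,"wy": 0,"wz": 0},{"x": 0,"y": 0,"z": -0.8,"wx": 0,"wy": 0,"wz": 0},{"x": 0,"y": 0,"z": -0.8,"wx": 0,"wy": 0,"wz": 0},{"x": 0,"y": 0,"z": -0.8,"wx": 0,"wy": 0,"wz": 0},{"x": 0,"y": 0,"z": -0.8,"wx": 0,"wy": 0,"wz": 0},{"x": 0,"y": 0,"z": -0.8,"wx": 0,"wy": 0,"wz": 0},{"x": 0,"y": 0,"z": -0.8,"wx": 0,"wy": 0,"wz": 0},{"x": 0,"y": 0,"z": -0.8,"wx": 0,"wy": 0,"wz": 0}]}}

```text
t: 8.33
eef_pos: [0.5129, -0.0022, 0.1901]
tool_rot: [0.087, -0.093, 0.992, 0.008]
contact_force: [0.4, -0.3, -0.7]
gripper_width: -0.001
```

```bash
python3 -c "
from h import *
st();snap('side','s5.png',(180,120,380,270),4);st()"
```

```text
t 8.33 rim xyz -0.0418 -0.0304 0.1901 F [ 0.42 -0.32 -0.73] grip -0.0
t 8.38 rim xyz -0.0417 -0.0304 0.1903 F [ 0.75  0.31 -0.11] grip 0.0
```

View pics/s5.png

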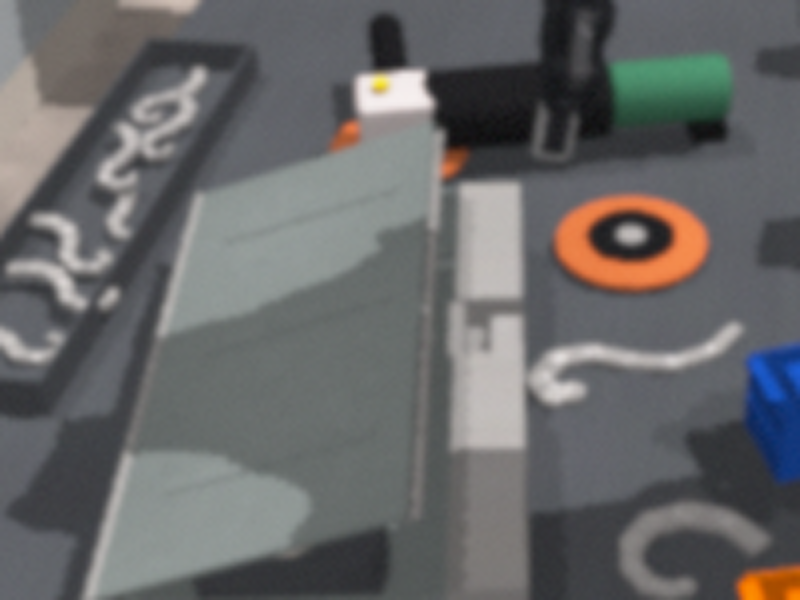

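The lid stands open in the same place as before, the plate looks back up in the notch (485,315), and the hand is clear and touching nothing. Handing in.

```bash
python3 -c "
from h import *
print(bot.hand_in())"
```

```text
the job is handed in; nothing more can be done
None
```

The disc box is open: the lid popped up by itself and the job was handed in at about 8.4 s. No verdict is reported.

- **Touch:** I set the closed fingertips on the plain right end of the rim, about 152 mm from its middle, with about 7 N.
- **Feel:** I slid them along the rim until the force went to zero and they dropped at the notch. It was centred about 30 mm to the right of the middle, where the top camera had shown it.
- **Press:** I pressed the thumb plate down, with about 16 N at the stop.
- **Clear:** I backed the hand out along its own axis to 0.19 m above the bench.

In the last side pictures the lid stood open and had not moved between the two. The plate appeared to be back up, and the things in view in front of the box had not moved. The tin and the deburring tool were outside the last crops, but nothing went near them after the approach. The final force reading was only noise, under 1 N.

I judged the lid and plate angles by eye because the state gives no joint values for them. Nothing disagreed, except that the networks' rim points put the box's turn about 0.5° from my own reading of the rim edges. I used my reading because it gave the right rim length, 389 mm against 390 mm.

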